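# Load the wash rack with the red graters and latch its hold-down

### The arm

A 6-joint arm with a two-finger parallel gripper is mounted at the origin on the work surface. World frame = base frame: x ahead of the robot, y to its left, z up, the work surface at z = 0. Lengths are in mm, angles in rad, forces in N, time in s.
With the tool pointing down it reaches from about 350 to 975 mm from the base axis. Payload 7.1 kg.
Tool frame: the origin (TCP) lies on the front face of the gripper's body, between the roots of the fingers; the fingertips stand 80 mm ahead of it and the grasp point (between the pads) lies 61 mm ahead of it (env.tips_ahead is the distance from the TCP to the fingertips, in mm); z points along the fingers, y is the direction in which the jaws open and shut (so a half turn about z gives the same grasp; the last joint's range is limited). The gripper opens to 88 mm and grips with 3 to 60 N. Pads are 20 mm wide; open, the fingers measure 115 mm over their backs; the gripper's body (75 mm by 178 mm) begins 61 mm behind the grasp point.
Start: joints at [-1.134, 0.423, 1.63, -0, 1.089, -0.019], TCP at [275.127, -561.169, 302.675] pointing down, gripper open.
Joint ranges: [-3, 3], [-0.9, 2.11], [0.09, 2.58], [-1.31, 4.45], [0.11, 2.69], [-2.54, 2.54]. Speed limits (rad/s): [2.39, 2.39, 3.01, 3.14, 3.14, 3.14].

### API

Orientations are given as a unit quaternion [x, y, z, w].
In Python, from station import env, set_gripper, viewer, workorder gives the robot as it stands. Calls block until the motion is done:
- env.reach(position, orientation): joint-space move of the TCP to a pose.
- env.move_l(position, rot=None, rate=150, f_stop=None): straight line of the TCP; rot=None keeps the orientation; rate is the mean speed in mm/s. With f_stop (N) it stops when the force on the tool has changed by that much, and returns True; else False.
- env.move_joints(angles): joint-space move.
- set_gripper(opening): finger opening in mm; the grip force is fixed at half the most; returns when the fingers have stopped.
- env.hold(seconds).
- env.ik(position, orientation): joint angles nearest the present ones, or None.
- env.read_state(): the state.
- viewer.camera(name): name is "side" or "top"; returns the picture (420x560x3 uint8, blue, green, red); there is no depth.
- viewer.camera_params(name): a dict with "fx", "fy", "cx", "cy" (pixels), "pose" (4x4, takes a point from camera to world coordinates). Camera axes: x right, y up, looking along -z (the intrinsics and any distortion apply to the point x, -y, -z); pixel columns grow to the right and rows downward; lengths in mm; the calibration is good to about 2 mm. A picture is of the moment at which its call begins. camera_params takes no time and is no camera call.
A pose or a line that the arm cannot do raises env.IKError and nothing moves.
- workorder.sign_off(): hands the job in, once; it reports no verdict.
The state is a dict: "time_s": time; "qpos": joint angles; "dq": joint speeds; "tau": joint torques, N m; "tool_pos": TCP position; "orientation": TCP orientation; "force": force on the tool from outside, world axes, zero at the start; "wrist_torque": the same for the moment, N m; "width": finger opening in mm.
Only numpy, scipy, OpenCV 4.12 (cv2) and the standard library are available. Lean on these libraries where they do the work, as an engineer would, in place of code of your own. Each camera call takes 0.05 s, during which the arm holds its last target.

### The job

Lay every red-handled grater from the grey bin flat on the floor of the blue wash rack, side by side, blades to the rear where the hold-down is hinged and handles to the front, and put the black-handled grater that was left in the rack back into the grey bin with the other black one. Only when that is done, press the yellow tab of the sprung hold-down down until it clicks and stays down by itself over the blades. Leave the bottle, the bowl and the beaker where they stand.

Things in the scene. Friction and masses are not known exactly. Their poses are not given: they have to be found in the camera images.
- rack: blue plastic wash rack, an open basket fixed to the bench. Origin at the centre of its underside; x points to its rear, where the hold-down is hinged, y along its width, z up. Outside 260 (x) x 326 (y) mm, walls 8 mm thick and 50 mm high, floor 8 mm thick, so inside x runs -122 to +122 mm, y -155 to +155 mm.
- holddown (a joint): sprung steel hold-down frame of the rack. 0 = standing up (start), grows as it is pressed down towards the rack front, 1.25 rad = fully down on its stop. The spring resists with up to about 10 N at the tab; past 1.1 rad the detent snaps in and holds it down by itself; let go before that, it springs up. Latched, it takes about 6 N up at the tab to free it.
- holddown_bar (a point): middle of the hold-down crossbar (along the rack y, 10 mm thick, 290 mm long, on side arms at rack y=+-148 mm). Up, it stands above rack x=+101 mm, 185 mm high; down, it lies over the blades at rack x=+30 mm, its underside 21 mm above the rack floor. Graters stacked under it stop it from latching; while up it is in the way of an arm sweeping across the rear of the rack.
- holddown_pad (a point): centre of the top face of the yellow press tab (46 x 60 mm, 6 mm thick) at the front middle of the hold-down, 190 mm from the hinge line; about 240 mm above the bench when up, 60 mm when down. Its top face slopes up to the front by 0.65 rad when up, and down to the front by 0.6 rad when down.
- holddown_hinge (a point): middle of the hold-down's hinge line, which runs along the rack's y axis; at rack x=+170 mm, 60 mm above the bench.
- bin: grey plastic stock bin, open on top, fixed to the bench. Origin at the centre of its underside, z up. Outside 290 (x) x 402 (y) x 50 mm high, walls and floor 6 mm thick.
- black_bin: Black-handled grater, in the grey bin; stays there. Two-sided, 18 mm thick, 172 long. Origin: middle of the handle, mid-thickness (9 mm above its support); x runs from handle to blade, z across the thickness. Handle 22 wide, x=-45 to 45 mm; steel blade 36 wide, 4 thick, to x=115; end foot 36 wide, 18 thick, to x=127. About 120 g, centre of mass near x=20.
- black_stray: Black-handled grater, starts by mistake in the wash rack. Two-sided, 18 mm thick, 172 long. Origin: middle of the handle, mid-thickness (9 mm above its support); x runs from handle to blade, z across the thickness. Handle 22 wide, x=-45 to 45 mm; steel blade 36 wide, 4 thick, to x=115; end foot 36 wide, 18 thick, to x=127. About 120 g, centre of mass near x=20.
- detergent: white bottle with blue cap, 66 mm across, 170 mm high, a bystander; origin at the centre of its underside.
- mixing_bowl: red mixing bowl, 140 mm across, 60 mm high, a bystander; origin at the centre of its underside.
- beaker: steel beaker, 90 mm across, 110 mm high, a bystander; origin at the centre of its underside.
- red_0: Red-handled grater, starts in the bin (may be absent). Two-sided, 18 mm thick, 172 long. Origin: middle of the handle, mid-thickness (9 mm above its support); x runs from handle to blade, z across the thickness. Handle 22 wide, x=-45 to 45 mm; steel blade 36 wide, 4 thick, to x=115; end foot 36 wide, 18 thick, to x=127. About 120 g, centre of mass near x=20.
- red_1: Red-handled grater, starts in the bin (may be absent). Two-sided, 18 mm thick, 172 long. Origin: middle of the handle, mid-thickness (9 mm above its support); x runs from handle to blade, z across the thickness. Handle 22 wide, x=-45 to 45 mm; steel blade 36 wide, 4 thick, to x=115; end foot 36 wide, 18 thick, to x=127. About 120 g, centre of mass near x=20.
- red_2: Red-handled grater, starts in the bin (may be absent). Two-sided, 18 mm thick, 172 long. Origin: middle of the handle, mid-thickness (9 mm above its support); x runs from handle to blade, z across the thickness. Handle 22 wide, x=-45 to 45 mm; steel blade 36 wide, 4 thick, to x=115; end foot 36 wide, 18 thick, to x=127. About 120 g, centre of mass near x=20.
- red_3: Red-handled grater, starts in the bin (may be absent). Two-sided, 18 mm thick, 172 long. Origin: middle of the handle, mid-thickness (9 mm above its support); x runs from handle to blade, z across the thickness. Handle 22 wide, x=-45 to 45 mm; steel blade 36 wide, 4 thick, to x=115; end foot 36 wide, 18 thick, to x=127. About 120 g, centre of mass near x=20.
- red_4: Red-handled grater, starts in the bin (may be absent). Two-sided, 18 mm thick, 172 long. Origin: middle of the handle, mid-thickness (9 mm above its support); x runs from handle to blade, z across the thickness. Handle 22 wide, x=-45 to 45 mm; steel blade 36 wide, 4 thick, to x=115; end foot 36 wide, 18 thick, to x=127. About 120 g, centre of mass near x=20.
Mind the look-alikes: they are no part of the job. What is shaped like the red_3 but white is not meant.

How it is judged:
By the outcome, as a careful person would: the job done as asked, in the order asked, and still so for the second after the job is handed in, with the robot touching nothing.
Of red_0, red_1, red_2, red_3, red_4 only 3 to 5 are there at a start; the rules pass over those that are not, and their reading is None.
At some moment in a run one of red_0, red_1, red_2, red_3, red_4, black_stray may be knocked a few centimetres aside while the robot is not near it.
Once in a run the grip may slacken for a moment while it holds something.
It also fails if it takes over 210 s, if anything falls off the work surface, if the arm or the gripper's body presses on something with over 40 N, if the wrist force passes 120 N, or if a joint passes its speed limit or range.

## Working session

There is one attempt and no reset: what is moved stays moved. The work goes in short steps, each a Python script; the robot and the scene stay as the last script left them, time stands still between calls to the robot, and variables do not carry over. Pictures are saved under pics/ and viewed, and the job is handed in when it is done.

```bash
ls; mkdir -p pics; python3 - <<'E'
from station import env,set_gripper,viewer,workorder
import cv2
for n in("top","side"):
    im=viewer.camera(n); cv2.imwrite(f"pics/{n}0.png",im)
    p=viewer.camera_params(n); print(n,p)
s=env.read_state();print(s['time_s'],s['orientation'],s['tool_pos'],s['width'])
E
```

```text
pics
top {'fx': 421.9384404144973, 'fy': 421.9384404144973, 'cx': 282.5522969224884, 'cy': 208.0911670977567, 'pose': array([[ 2.23801844e-02,  9.91618097e-01, -1.27250446e-01,
         4.68083964e+02],
       [-9.99691001e-01,  2.35741408e-02,  7.88426117e-03,
         2.43581954e+00],
       [ 1.08179960e-02,  1.27034675e-01,  9.91839283e-01,
         1.58575834e+03],
       [ 0.00000000e+00,  0.00000000e+00,  0.00000000e+00,
         1.00000000e+00]])}
side {'fx': 542.9146134735095, 'fy': 542.9146134735095, 'cx': 284.96035423980027, 'cy': 201.6530817038966, 'pose': array([[-9.15446670e-01,  2.04626317e-01, -3.46533496e-01,
         3.66754214e+01],
       [-4.02324629e-01, -4.44785180e-01,  8.00188126e-01,
         1.42709162e+03],
       [ 9.60658563e-03,  8.71948516e-01,  4.89503319e-01,
         1.01313005e+03],
       [ 0.00000000e+00,  0.00000000e+00,  0.00000000e+00,
         1.00000000e+00]])}
0.1 [ 9.74140760e-01  2.25940968e-01 -1.45914794e-04 -6.61906893e-04] [ 274.97630374 -560.82697556  302.00902288] 87.43490282030943
```

View pics/top0.png

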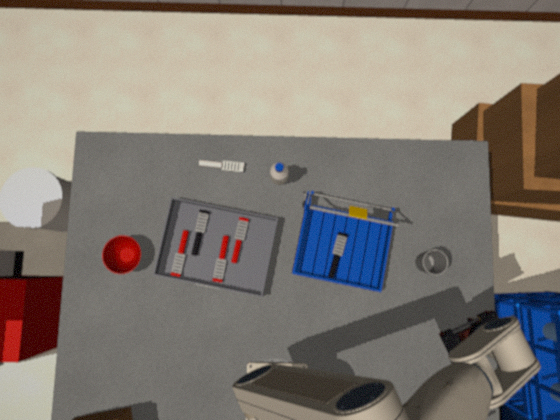

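View pics/side0.png

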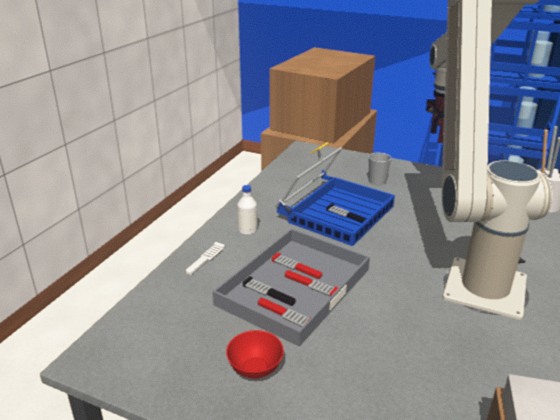

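Top view: the bin at about (220,245) holds three red handles and one black (200,230). The rack at about (345,240) holds one black (338,255). A white grater lies outside the bin at (222,165), a look-alike. I'll enlarge the view to confirm.

```bash
python3 - <<'E'
import cv2,numpy as np
im=cv2.imread("pics/top0.png")
a=cv2.resize(im[185:305,145:295],None,fx=5,fy=5,interpolation=cv2.INTER_CUBIC)
b=cv2.resize(im[180:300,285:415],None,fx=5,fy=5,interpolation=cv2.INTER_CUBIC)
cv2.imwrite("pics/binc.png",a);cv2.imwrite("pics/rackc.png",b)
E
```

```text
(no output)
```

View pics/binc.png

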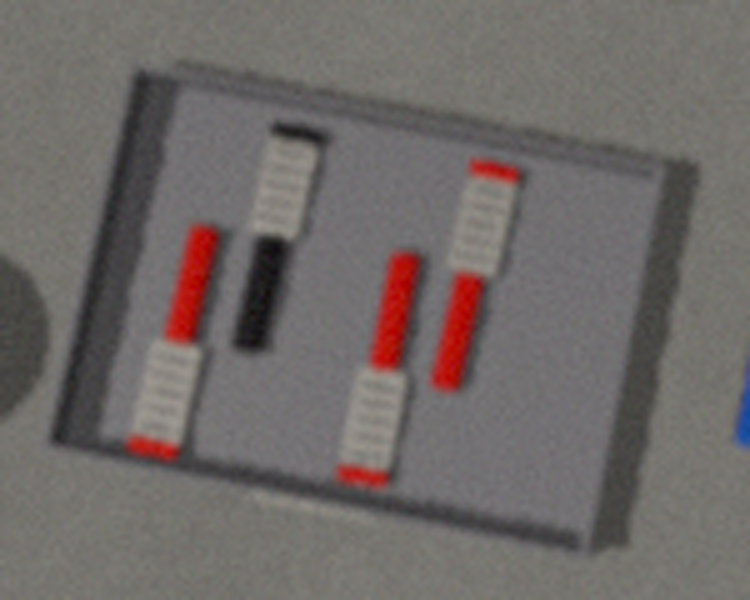

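View pics/rackc.png

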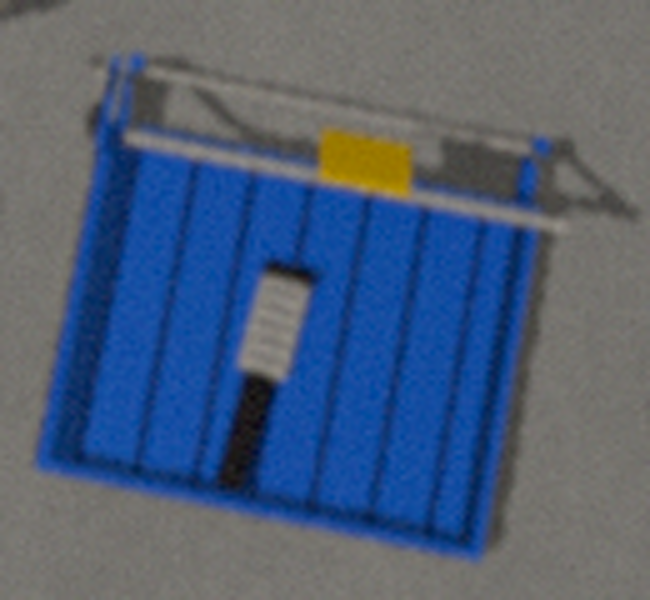

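Two things are settled by the crop. The bin has exactly three red graters, with handles near (184,242), (224,247) and (236,251). The black one at (197,243) stays there, and the white one is not meant. Next is localisation.

```bash
cat > vis.py <<'E'
import numpy as np,cv2,json
from scipy.optimize import least_squares
from station import env,set_gripper,viewer,workorder
def proj(P,c):
    M=np.linalg.inv(c['pose']);p=np.atleast_2d(P)@M[:3,:3].T+M[:3,3]
    return np.c_[c['cx']+c['fx']*p[:,0]/-p[:,2],c['cy']-c['fy']*p[:,1]/-p[:,2]]
def back(uv,z,c):
    uv=np.atleast_2d(uv);d=np.c_[(uv[:,0]-c['cx'])/c['fx'],-(uv[:,1]-c['cy'])/c['fy'],-np.ones(len(uv))]@c['pose'][:3,:3].T
    o=c['pose'][:3,3];return o+d*((z-o[2])/d[:,2])[:,None]
def w(pose,P):
    x,y,t=pose;P=np.atleast_2d(np.array(P,float));c,s=np.cos(t),np.sin(t)
    return np.c_[x+c*P[:,0]-s*P[:,1],y+s*P[:,0]+c*P[:,1],P[:,2]]
def blobs(m,amin=8):
    n,l,st,ce=cv2.connectedComponentsWithStats(m.astype(np.uint8))
    return [(st[i,4],ce[i]) for i in range(1,n) if st[i,4]>=amin]
def masks(im):
    h=cv2.cvtColor(im,cv2.COLOR_BGR2HSV).astype(int)
    red=((h[...,0]<8)|(h[...,0]>172))&(h[...,1]>150)&(h[...,2]>90)
    blk=(h[...,2]<45)
    return red,blk
E
python3 - <<'E'
from vis import *
ct,cs=viewer.camera_params("top"),viewer.camera_params("side")
im=cv2.imread("pics/top0.png");red,blk=masks(im)
for n,m in(("red",red),("blk",blk)):
    print(n)
    for a,c in blobs(m[180:300,145:420]): 
        c=c+[145,180]; print(a,c.round(1),back(c,23,ct)[0].round())
pix=lambda p,off:(np.array(p)+.5)/5-.5+np.array(off)
# rack corners top
P=[[-130,163,50],[-130,-163,50]]
uv=pix([[40,465],[480,553]],(285,180))
pts=back(uv,50,ct);print(pts,np.linalg.norm(pts[0]-pts[1]))
d=pts[0]-pts[1];yaw=np.arctan2(-d[0],d[1]);m=pts.mean(0)
rack=(m[0]+130*np.cos(yaw),m[1]+130*np.sin(yaw),yaw)
uvb=pix([[138,70],[675,160],[52,440],[595,550]],(145,185))
B=[[145,201,50],[145,-201,50],[-145,201,50],[-145,-201,50]]
r=least_squares(lambda p:(proj(w(p,B),ct)-uvb).ravel(),[560,230,-.15]);binp=r.x
print("rack",rack,"bin",binp,r.fun.round(1))
json.dump(dict(rack=list(rack),bin=list(binp)),open("poses.json","w"))
for n,c in(("top",ct),("side",cs)):
    I=cv2.resize(cv2.imread(f"pics/{n}0.png"),None,fx=4,fy=4,interpolation=cv2.INTER_CUBIC)
    def poly(p,P,col): cv2.polylines(I,[((proj(w(p,P),c)+.5)*4-.5).round().astype(int)],True,col,1)
    for z in(50,0):
        poly(rack,[[-130,-163,z],[130,-163,z],[130,163,z],[-130,163,z]],(0,255,0))
        poly(binp,[[-145,-201,z],[145,-201,z],[145,201,z],[-145,201,z]],(0,255,255))
    th=1.25
    for th in(1.25,0):
        x,z=170-190*np.cos(th),60+190*np.sin(th); poly(rack,[[x-18,-30,z],[x+18,-30,z],[x+18,30,z],[x-18,30,z]],(255,0,255))
    crop=I[740:1220,560:1680] if n=="top" else I[560:1380,820:1620]
    crop=cv2.resize(crop,None,fx=.7,fy=.7); print(crop.shape);cv2.imwrite(f"pics/ov_{n}.png",crop)
E
```

```text
red
22 [243.6 218.8] [625. 134.  23.]
131 [183.1 241.3] [536. 354.  23.]
129 [223.6 247. ] [519. 204.  23.]
127 [236.1 251. ] [505. 157.  23.]
27 [175.3 274.4] [415. 376.  23.]
24 [217.1 280. ] [398. 223.  23.]
blk
9 [204.7 211.2] [650. 280.  23.]
106 [197.  243.1] [531. 302.  23.]
9 [342.8 234. ] [ 577. -236.   23.]
99 [333.8 265.8] [ 459. -203.   23.]
[[ 431.89736887  -51.1777164    50.        ]
 [ 376.43193639 -368.27143162   50.        ]] 321.9081211015469
rack (np.float64(532.2203936211198), np.float64(-232.1238418482203), np.float64(-0.17316620602576285)) bin [ 5.24509824e+02  2.22452183e+02 -1.64480990e-01] [-0.2 -2.7 -0.  -0.3 -0.7  1.8  0.8  1. ]
(336, 784, 3)
(574, 560, 3)
```

View pics/ov_top.png

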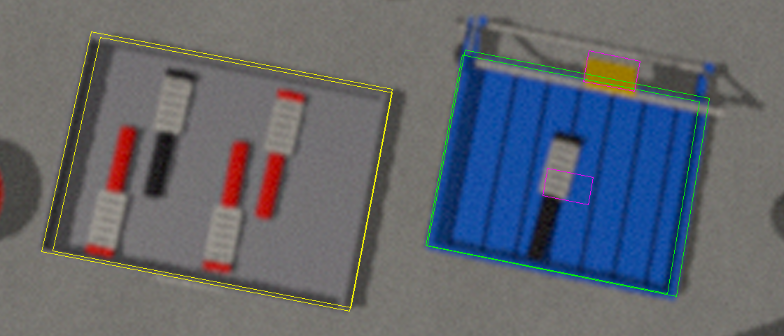

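View pics/ov_side.png

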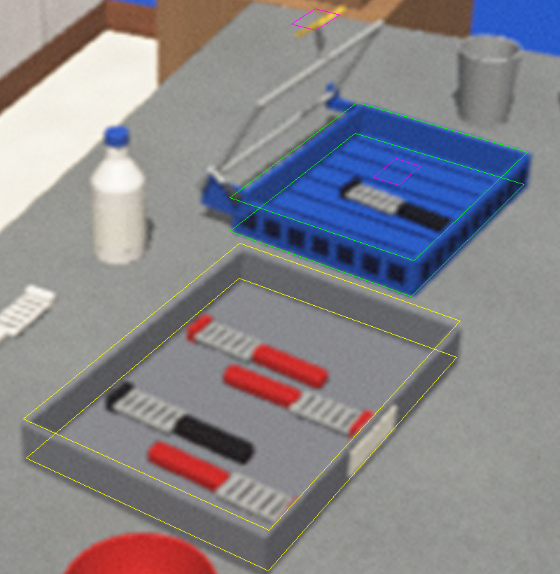

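Overlays match the rack and bin in both views to within a few mm. Now I'll plan the grasps and check that IK is feasible for each, including the half-turns for the two graters whose blades point to the front.

```bash
cat >> vis.py <<'E'
from scipy.spatial.transform import Rotation as Ro
def quat(psi):
    x=np.array([np.cos(psi),np.sin(psi),0]);z=np.array([0,0,-1.]);y=np.cross(z,x)
    return Ro.from_matrix(np.c_[x,y,z]).as_quat()
def graters(tag=None):
    """find (x,y,phi) of graters from top camera; returns list (colour,handle area,pose)"""
    c=viewer.camera_params("top");im=viewer.camera("top")
    if tag: cv2.imwrite(f"pics/{tag}.png",im)
    red,blk=masks(im);out=[]
    x0,y0=140,175
    for n,m in(("red",red),("blk",blk)):
        B=[(a,back(p+[x0,y0],23,c)[0]) for a,p in blobs(m[y0:305,x0:425],5)]
        for a,p in B:
            if not 80<a<170: continue
            f=[q for b,q in B if b<60 and abs(np.linalg.norm(q-p)-121)<15]
            out.append((n,int(a),[(round(float(p[0]),1),round(float(p[1]),1),round(float(np.arctan2(*(q-p)[[1,0]])),3)) for q in f]))
    return out
J=json.load(open("poses.json")) ; rack=J['rack'];binp=J['bin']
E
python3 - <<'E'
from vis import *
for g in graters("top1"): print(g)
print("bottle",back([280,172],100,viewer.camera_params("top")))
def chk(pick,place):
    for k in(0,np.pi):
        r=[]
        for (x,y,f) in(pick,place):
            p=np.array([x+20*np.cos(f),y+20*np.sin(f)]);rr=[]
            for z in(90,190):
                q=env.ik([p[0],p[1],z],quat(f+k)); rr.append(None if q is None else np.round(q,2).tolist())
            r.append(rr)
        print(k,r)
ry=rack[2]
slot=lambda y:(*w(rack,[[-40,y,0]])[0,:2],ry)
chk((459,-203,-.272),(*w(binp,[[-10,-135,0]])[0,:2],binp[2]))
for g,s in(((536,354,np.arctan2(22,-121)),80),((519,204,np.arctan2(19,-121)),0),((505,157,np.arctan2(-23,120)),-80)): chk(g,slot(s))
E
```

```text
('red', 129, [(536.2, 353.8, 2.957)])
('red', 129, [(519.4, 204.0, -0.585), (519.4, 204.0, 2.987)])
('red', 127, [(505.7, 157.3, -0.193), (505.7, 157.3, 2.593)])
('blk', 110, [(530.2, 303.0, -0.218)])
('blk', 97, [(459.6, -203.4, -0.275)])
bottle [[789.05371594   2.70736525 100.        ]]
0 [[[-0.43, 0.62, 1.96, -0.0, 0.57, 1.41], [-0.43, 0.44, 1.93, -0.0, 0.77, 1.41]], [[0.15, 0.62, 1.96, -0.0, 0.56, 1.88], [0.15, 0.44, 1.94, -0.0, 0.77, 1.88]]]
3.141592653589793 [[[-0.43, 0.62, 1.96, -0.0, 0.57, -1.73], [-0.43, 0.44, 1.93, -0.0, 0.77, -1.73]], [[0.15, 0.62, 1.96, -0.0, 0.56, -1.26], [0.15, 0.44, 1.94, -0.0, 0.77, -1.26]]]
0 [[[0.59, 0.72, 1.71, -0.0, 0.71, -0.8], [0.59, 0.57, 1.69, -0.0, 0.88, -0.8]], [[-0.3, 0.64, 1.9, -0.0, 0.6, 1.44], [-0.3, 0.47, 1.88, -0.0, 0.8, 1.44]]]
3.141592653589793 [[[0.59, 0.72, 1.71, -0.0, 0.71, 2.34], [0.59, 0.57, 1.69, -0.0, 0.88, 2.34]], [[-0.3, 0.64, 1.9, -0.0, 0.6, -1.7], [-0.3, 0.47, 1.88, -0.0, 0.8, -1.7]]]
0 [[[0.37, 0.64, 1.91, -0.0, 0.59, -1.04], [0.37, 0.46, 1.89, -0.0, 0.79, -1.04]], [[-0.44, 0.65, 1.87, -0.0, 0.62, 1.3], [-0.44, 0.49, 1.84, -0.0, 0.81, 1.3]]]
3.141592653589793 [[[0.37, 0.64, 1.91, -0.0, 0.59, 2.1], [0.37, 0.46, 1.89, -0.0, 0.79, 2.1]], [[-0.44, 0.65, 1.87, -0.0, 0.62, -1.84], [-0.44, 0.49, 1.84, -0.0, 0.81, -1.84]]]
0 [[[0.26, 0.64, 1.9, -0.0, 0.6, 2.02], [0.26, 0.47, 1.88, -0.0, 0.79, 2.02]], [[-0.57, 0.68, 1.81, -0.0, 0.65, 1.17], [-0.57, 0.52, 1.79, -0.0, 0.84, 1.17]]]
3.141592653589793 [[[0.26, 0.64, 1.9, -0.0, 0.6, -1.12], [0.26, 0.47, 1.88, -0.0, 0.79, -1.12]], [[-0.57, 0.68, 1.81, -0.0, 0.65, -1.97], [-0.57, 0.52, 1.79, -0.0, 0.84, -1.97]]]
```

```bash
cat >> vis.py <<'E'
ZT=190
def gp(pose,off=20):
    x,y,f=pose;return x+off*np.cos(f),y+off*np.sin(f)
def pick(pose,floor):
    x,y=gp(pose);q=quat(pose[2])
    set_gripper(36)
    env.reach([x,y,ZT],q)
    hit=env.move_l([x,y,floor+83],rate=110,f_stop=15)
    set_gripper(0);wd=env.read_state()['width']
    env.move_l([x,y,ZT],rate=150);s=env.read_state()
    print("pick hit",hit,"width",round(wd,1),round(s['width'],1),"t",round(s['time_s'],1),"F",np.round(s['force'],1))
    return s['width']>15
def place(pose,floor):
    x,y=gp(pose);q=quat(pose[2])
    env.reach([x,y,ZT],q)
    print("over place width",round(env.read_state()['width'],1))
    hit=env.move_l([x,y,floor+84],rate=110,f_stop=10)
    s=env.read_state();print("place hit",hit,"z",round(s['tool_pos'][2],1),"width",round(s['width'],1))
    set_gripper(36);env.move_l([x,y,ZT],rate=200)
    print("t",round(env.read_state()['time_s'],1))
E
python3 - <<'E'
from vis import *
g=[g for g in graters() if g[0]=="blk" and g[2] and g[2][0][1]<0][0][2][0];print(g)
if pick(g,8):
    place((*w(binp,[[-10,-135,0]])[0,:2],binp[2]),6)
env.reach([300,-300,300],quat(0))
for r in graters("top2"): print(r)
E
python3 -c "
import cv2
im=cv2.imread('pics/top2.png');cv2.imwrite('pics/top2c.png',cv2.resize(im[180:320,140:430],None,fx=2.7,fy=2.7,interpolation=2))"
```

```text
(459.4, -203.4, -0.306)
pick hit False width 21.7 21.6 t 4.9 F [-0.9 -0.3 -1.9]
over place width 21.8
place hit True z 89.5 width 22.1
t 8.1
('red', 129, [(536.1, 354.0, 2.958)])
('red', 129, [(519.0, 204.1, -0.58), (519.0, 204.1, 2.988)])
('red', 126, [(505.8, 157.3, -0.188), (505.8, 157.3, 2.594)])
('blk', 106, [(529.8, 302.7, -0.204)])
('blk', 102, [(489.3, 86.3, -0.16)])
```

View pics/top2c.png

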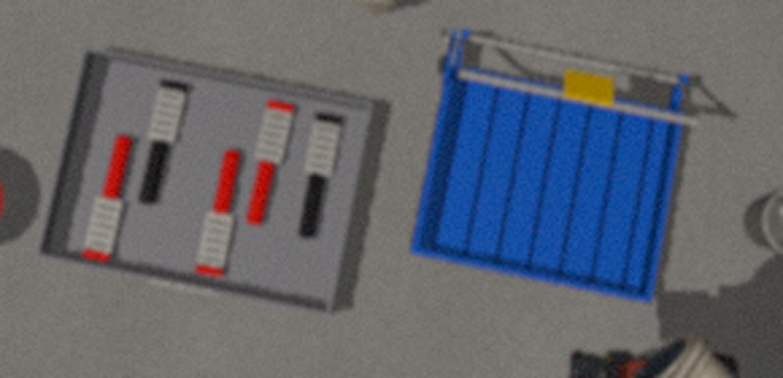

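The stray now lies flat in the bin at crop (318,180), and the rack is empty. Next are the reds, starting with C (crop (262,190)), which goes to the right slot.

```bash
cat >> vis.py <<'E'
def near(p,phi):
    best=None
    for n,a,c in graters():
        if n!="red":continue
        for q in c:
            d=np.hypot(q[0]-p[0],q[1]-p[1]); da=abs((q[2]-phi+np.pi)%(2*np.pi)-np.pi)
            if d<60 and da<.3 and (best is None or d<best[0]): best=(d,q)
    return best and best[1]
slot=lambda y:(*w(rack,[[-40,y,0]])[0,:2],rack[2])
def look(tag):
    env.reach([300,-300,300],quat(0))
    for r in graters(tag): print(r)
    im=cv2.imread(f'pics/{tag}.png');cv2.imwrite(f'pics/{tag}c.png',cv2.resize(im[180:320,140:430],None,fx=2.7,fy=2.7,interpolation=2))
E
python3 - <<'E'
from vis import *
g=near((505,157),-.19);print(g)
if g and pick(g,6): place(slot(-80),8)
look("top3")
E
```

```text
(505.7, 157.2, -0.191)
pick hit False width 21.7 21.9 t 14.2 F [ 0.6  0.1 -2.7]
over place width 21.4
place hit True z 91.6 width 21.8
t 17.9
('red', 132, [(536.3, 353.9, 2.958)])
('red', 127, [(518.7, 204.3, 2.985)])
('red', 109, [(478.4, -305.0, -0.163)])
('blk', 107, [(530.4, 302.7, -0.2)])
('blk', 99, [(489.7, 86.0, -0.163)])
```

View pics/top3c.png

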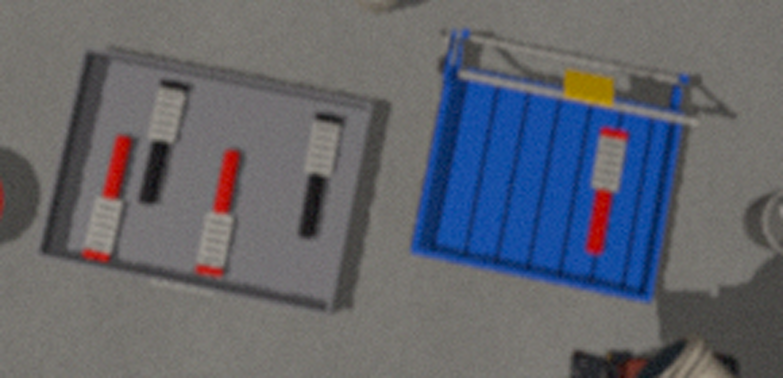

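C lies as intended at crop (605,190), blade to the rear. Next is B (crop (222,210)).

```bash
python3 - <<'E'
from vis import *
g=near((519,204),2.985);print(g)
if g and pick(g,6): place(slot(0),8)
look("top4")
E
```

```text
(519.3, 204.0, 2.982)
pick hit False width 21.5 21.4 t 23.4 F [-0.4  0.1 -0.4]
over place width 21.9
place hit True z 91.5 width 21.8
t 27.4
('red', 130, [(536.0, 354.1, 2.959)])
('red', 107, [(495.2, -227.1, -0.184)])
('red', 110, [(478.6, -305.1, -0.163)])
('blk', 108, [])
('blk', 102, [(489.8, 86.0, -0.163)])
```

View pics/top4c.png

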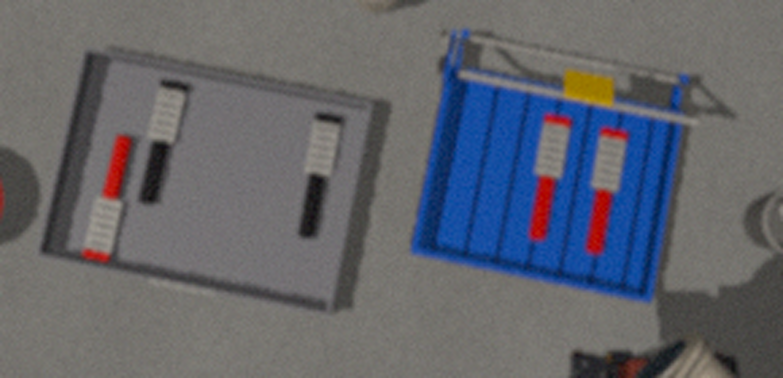

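B is placed at crop (547,180). Next is A (crop (115,168)).

```bash
python3 - <<'E'
from vis import *
g=near((536,354),2.96);print(g)
if g and pick(g,6): place(slot(80),8)
look("top5")
I=viewer.camera("side");cv2.imwrite("pics/side5.png",cv2.resize(I[130:345,205:405],None,fx=2.7,fy=2.7,interpolation=2))
E
```

```text
(536.3, 353.9, 2.958)
pick hit False width 21.9 22.0 t 33.4 F [ 0.7  0.1 -1. ]
over place width 21.4
place hit True z 91.6 width 21.5
t 37.3
('red', 112, [(508.6, -148.4, -0.172)])
('red', 109, [(494.7, -227.2, -0.182)])
('red', 106, [(478.8, -305.1, -0.163)])
('blk', 109, [(530.8, 302.5, -0.168)])
('blk', 101, [(489.0, 85.8, -0.174)])
```

View pics/top5c.png

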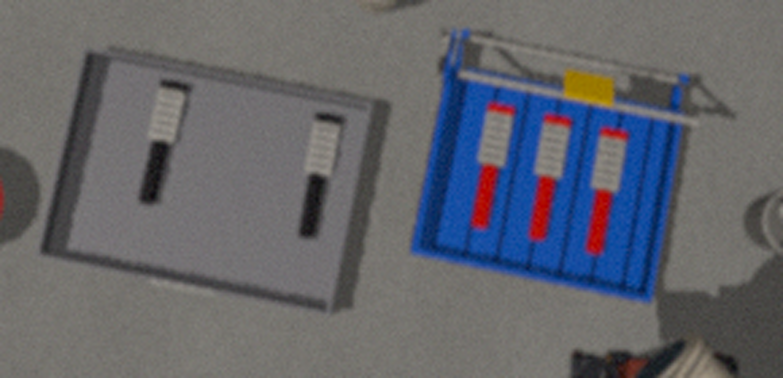

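View pics/side5.png

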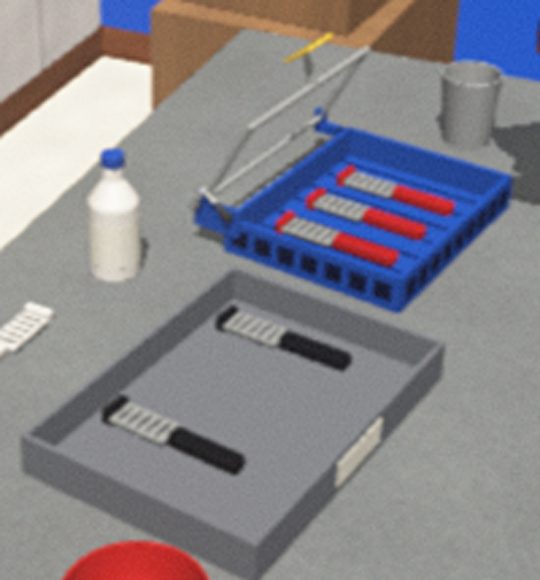

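All three reds lie flat side by side with blades to the rear, and both blacks are in the bin. Next I'll triangulate the tab and check IK for the press arc.

```bash
cat >> vis.py <<'E'
def tab():
    r=[]
    for n in("top","side"):
        c=viewer.camera_params(n);h=cv2.cvtColor(viewer.camera(n),cv2.COLOR_BGR2HSV)
        m=cv2.inRange(h,(18,150,90),(35,255,255))
        b=max(blobs(m,5),key=lambda t:t[0]);r.append((c,b[1],b[0]))
    s=least_squares(lambda p:np.r_[proj(p,r[0][0])[0]-r[0][1],proj(p,r[1][0])[0]-r[1][1]],[600,-240,200])
    return s.x,s.fun,[(x[1].round(1).tolist(),int(x[2])) for x in r]
def torack(P):
    x,y,t=rack;d=np.array(P)-[x,y,0];c,s=np.cos(t),np.sin(t);return np.array([c*d[0]+s*d[1],-s*d[0]+c*d[1],d[2]])
def press_pose(q,gap,f=1.0,rad=190):
    """TCP pose, fingertips 'gap' mm off the tab's face at hold-down angle q"""
    th=1.25-q;a=f*(.65-q);an=.65-q
    pad=np.array([170-rad*np.cos(th),0,60+rad*np.sin(th)])
    n=np.array([np.sin(an),0,np.cos(an)]);ax=np.array([np.sin(a),0,np.cos(a)])
    p=pad+gap*n+ax*env.tips_ahead
    zt=-ax;yt=np.array([0,-1.,0]);xt=np.cross(yt,zt)
    Rz=Ro.from_euler('z',rack[2])
    return w(rack,[p])[0],(Rz*Ro.from_matrix(np.c_[xt,yt,zt])).as_quat()
E
python3 - <<'E'
from vis import *
p,f,r=tab();print(p.round(),f.round(1),r,"rack frame",torack(p).round(1))
for fac in(1,.6,.3,0):
  print(fac)
  for q in(0,.3,.6,.9,1.25):
    P,o=press_pose(q,20 if q==0 else 0,fac);s=env.ik(P,o);print(q,P.round(),None if s is None else np.round(s,2))
E
```

```text
[ 629. -250.  246.] [ 0.4  1.2 -1.4 -0.1] [([357.7, 212.0], 176), ([321.6, 145.8], 28)] rack frame [ 98.7  -1.1 246. ]
1
0 [ 700. -262.  320.] [-0.34  0.86  0.92 -0.11  2.    1.39]
0.3 [ 618. -247.  290.] [-0.37  0.62  1.36 -0.07  1.5   1.39]
0.6 [ 555. -236.  255.] [-0.42  0.46  1.69 -0.01  1.04  1.33]
0.9 [ 504. -227.  203.] [-0.48  0.4   1.98  0.15  0.52  1.15]
1.25 [ 468. -221.  126.] [-0.56  0.54  2.23  2.29  0.29 -1.07]
0.6
0 [ 683. -258.  330.] [-0.36  0.71  1.12 -0.07  1.7   1.39]
0.3 [ 607. -245.  293.] [-0.39  0.55  1.46 -0.05  1.34  1.37]
0.6 [ 553. -236.  255.] [-0.42  0.46  1.7  -0.01  1.01  1.33]
0.9 [ 512. -229.  204.] [-0.46  0.43  1.91  0.07  0.66  1.23]
1.25 [ 485. -224.  135.] [-0.5   0.5   2.09  0.53  0.23  0.75]
0.3
0 [ 668. -256.  335.] [-0.37  0.6   1.27 -0.04  1.46  1.38]
0.3 [ 599. -244.  294.] [-0.4   0.5   1.53 -0.02  1.21  1.36]
0.6 [ 552. -236.  255.] [-0.42  0.45  1.71 -0.    0.99  1.32]
0.9 [ 518. -230.  205.] [-0.45  0.45  1.86  0.03  0.76  1.28]
1.25 [ 498. -226.  139.] [-0.47  0.52  1.98  0.12  0.47  1.17]
0
0 [ 653. -253.  336.] [-0.39  0.5   1.42 -0.    1.22  1.36]
0.3 [ 591. -242.  295.] [-0.41  0.45  1.6  -0.    1.09  1.34]
0.6 [ 551. -235.  255.] [-0.42  0.44  1.72 -0.    0.97  1.32]
0.9 [ 524. -231.  205.] [-0.44  0.48  1.81 -0.    0.85  1.31]
1.25 [ 513. -229.  140.] [-0.44  0.57  1.86 -0.    0.71  1.3 ]
```

The tab is at rack (99,-1,246) mm, about 10 mm off the nominal model, partly because the side view of it is edge-on. I'll touch it first to find its face, then follow the arc.

```bash
cat >> vis.py <<'E'
def pp(q,gap,dx=-5):
    f=1. if q<.65 else .3
    P,o=press_pose(q,gap,f);P=P+[dx*np.cos(rack[2]),dx*np.sin(rack[2]),0];return P,o
E
python3 - <<'E'
from vis import *
set_gripper(0)
P,o=pp(0,70);P[2]+=40
env.reach([420,-230,420],quat(rack[2]))
env.reach(P,o)
P,o=pp(0,35);env.move_l(P,o,rate=120)
P,o=pp(0,-25);h=env.move_l(P,o,rate=30,f_stop=3)
s=env.read_state();P0,_=pp(0,0)
n=Ro.from_quat(o).as_matrix()[:,2]*-1
print(h,"gap",(s['tool_pos']-P0)@n,"F",s['force'].round(1),"t",s['time_s'])
cv2.imwrite("pics/touch.png",np.hstack([cv2.resize(viewer.camera("side")[60:260,205:405],None,fx=2,fy=2),cv2.resize(viewer.camera("top")[150:350,250:450],None,fx=2,fy=2)]))
E
```

```text
True gap -1.5648741316881858 F [1.1 0.1 3.2] t 43.1
```

View pics/touch.png

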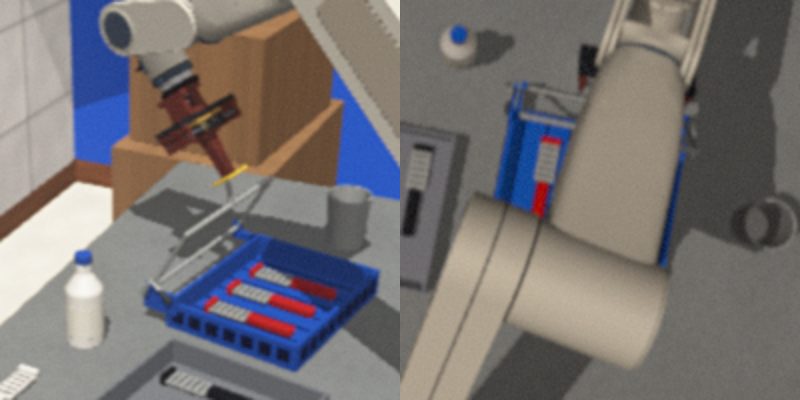

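The fingertips are on the tab face (left panel, about (225,180)) and the graters have not moved. Next I'll follow the arc.

```bash
python3 - <<'E'
from vis import *
last=None
for q in np.r_[.1:1.21:.1,1.25]:
    P,o=pp(q,-4)
    h=env.move_l(P,o,rate=70,f_stop=35)
    s=env.read_state();print(round(q,2),h,s['force'].round(1),s['tool_pos'].round(0)-P.round(0))
    if h: break
print(s['time_s'])
I=viewer.camera("side");cv2.imwrite("pics/press.png",cv2.resize(I[60:260,205:405],None,fx=3,fy=3))
E
```

```text
0.1 False [-0.3  1.2  8.6] [1. 0. 1.]
0.2 False [0.4 0.8 9.8] [1. 0. 1.]
0.3 False [ 0.3  2.3 12.3] [0. 0. 1.]
0.4 False [-1.   3.9 13.6] [0. 0. 2.]
0.5 False [-3.8  5.  15.6] [0. 1. 1.]
0.6 False [-4.2  6.4 15.9] [0. 0. 1.]
0.7 False [-6.   6.3 14.4] [0. 0. 1.]
0.8 False [-5.8  6.4 11.7] [-1.  1. -1.]
0.9 False [-7.2  6.9  7.8] [-1.  1. -1.]
1.0 False [-0.4  0.9  0.4] [0. 0. 0.]
1.1 False [ 0.2  0.2 -0.2] [0. 0. 0.]
1.2 True [-4.7  2.7 17.2] [ 2. -1.  2.]
48.725
```

View pics/press.png

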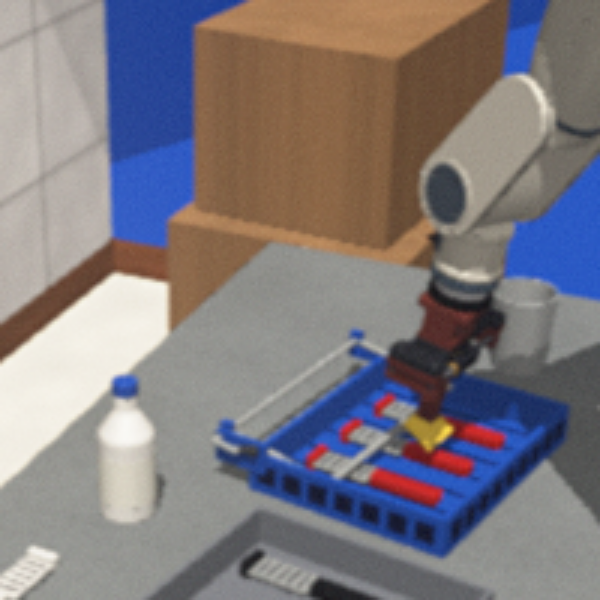

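The force dropped to zero at about 1.0 rad commanded, which is the detent snapping in. After that it hit the stop. I'll retreat straight up and look.

```bash
python3 - <<'E'
from vis import *
s=env.read_state();p=s['tool_pos'];env.move_l([p[0]-15,p[1],p[2]+150],rate=100)
env.reach([380,-230,330],quat(rack[2]))
look("top6"); env.hold(.5)
p,f,r=tab();print("tab rack frame",torack(p).round(1),f.round(1),r, env.read_state()['time_s'])
I=viewer.camera("side");cv2.imwrite("pics/side6.png",cv2.resize(I[110:345,205:405],None,fx=2.5,fy=2.5,interpolation=2))
cv2.imwrite("pics/top6full.png",viewer.camera("top"))
E
```

```text
('red', 111, [(508.6, -148.3, -0.173)])
('red', 110, [(478.7, -305.1, -0.163)])
('blk', 106, [(530.1, 302.8, -0.169)])
('blk', 104, [(489.9, 85.7, -0.156)])
tab rack frame [-22.7  -1.5  55.1] [ 0.1  0.2 -0.2 -0. ] [([342.4, 251.8], 172), ([347.4, 202.1], 130)] 52.1583
```

View pics/top6c.png

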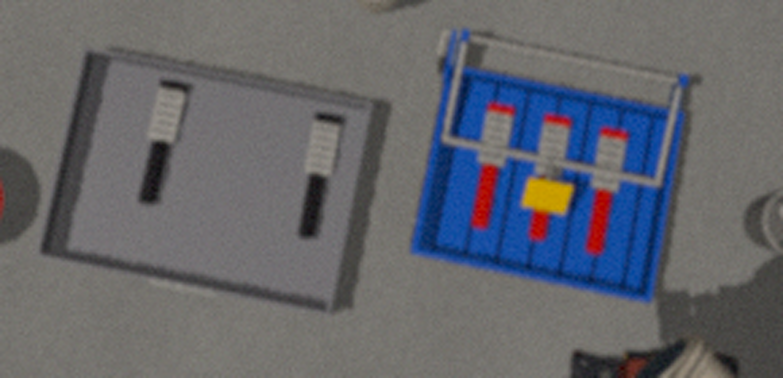

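View pics/side6.png

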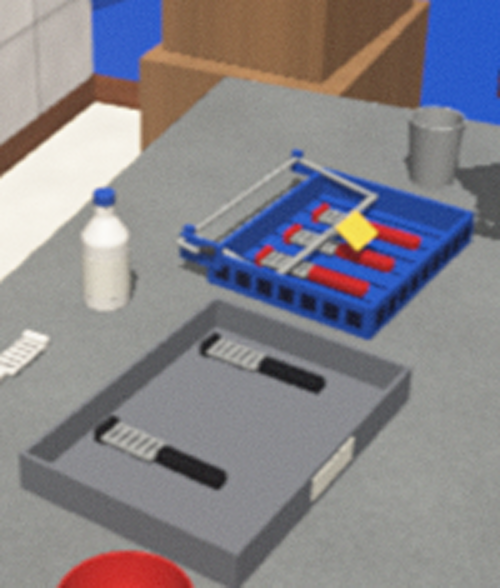

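View pics/top6full.png

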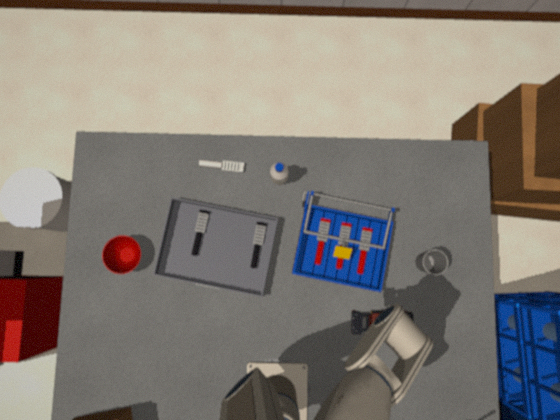

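The hold-down stays down by itself: tab at (342,252) top view, rack (-23,-1,55) mm, expected (-20,0,60). The bar crosses all three blades. The bottle (280,172), bowl (122,255) and beaker (435,262) have not moved, so I'm handing in.

```bash
python3 -c "
from station import workorder
workorder.sign_off()"
```

```text
the job is handed in; nothing more can be done
```

The job is done and handed in at about 52 s on the robot's clock, out of 210 s.

**What I did**
- I put the stray black grater back in the grey bin.
- I laid all three red graters that were in the bin flat in the rack, about 80 mm apart, blades to the rear. The white look-alike was left alone.
- I then pressed the yellow tab until the hold-down clicked.

**Last checks**
- **Hold-down:** it stayed down by itself after I let go. The tab sat at rack (-23, -1, 55) mm, against (-20, 0, 60) expected, with the bar over all three blades.
- **Graters:** before the press, all three reds measured parallel to the rack. Afterwards the outer two measured unmoved. The middle one was partly hidden by the tab, so I checked it only by eye. Both blacks are in the bin.
- **Bystanders:** the bottle, bowl and beaker look unmoved. I compared the pictures by eye rather than measuring.

**What disagreed**
- Before pressing, the tab measured about 10 mm off its nominal position, but the touch-down on it came within 2 mm along the tab's face normal.
- My 35 N force stop tripped on the last stretch, as the hold-down reached its stop. By then the force had already dropped away as the detent snapped in.

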